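# Sweep the loose thumb nuts into the catch bay

### The arm

A 6-joint arm with a two-finger parallel gripper is mounted at the origin on the work surface. World frame = base frame: x ahead of the robot, y to its left, z up, the work surface at z = 0. Lengths are in m, angles in rad, forces in N, time in s.
With the tool pointing down it reaches from about 0.275 to 0.975 m from the base axis. Payload 8.4 kg.
Tool frame: the origin (TCP) lies at the very end of the fingers, on their centre line; the grasp point (between the pads) lies env.grasp_offset behind it (env.grasp_offset is the distance from the TCP to the grasp point, in m); z points along the fingers, y is the direction in which the jaws open and shut (so a half turn about z gives the same grasp; the last joint's range is limited). The gripper opens to 92 mm and grips with 3 to 60 N. Pads are 20 mm wide; open, the fingers measure 128 mm over their backs; the gripper's body (75 mm by 189 mm) begins 69 mm behind the grasp point.
Start: joints at [-1.31, 0.353, 1.633, -0, 1.155, -0.002], TCP at [0.162, -0.604, 0.215] pointing down, gripper open.
Joint ranges: [-2.63, 2.63], [-0.92, 2.1], [0.06, 2.66], [-1.3, 4.44], [0, 2.69], [-3.02, 3.02]. Speed limits (rad/s): [2.22, 2.22, 2.79, 3.14, 3.14, 3.14].

### API

Orientations are given as [roll, pitch, yaw] about the fixed x, y, z axes, in that order (R = Rz(yaw) Ry(pitch) Rx(roll)).
In Python, from bench import state, imaging, ticket, env gives the robot as it stands.
- The arm moves only by the tool arm_command, never from a script. Its argument "steps" is a list of rows, each a list of 4 numbers: the shift along the tool's x, y, z in m, then the turn about the tool's z in degrees. In form: [[x, y, z, yaw], ...]. A call has 1 to 20 rows; each row is the pose to reach, as a shift and turn from the pose commanded when the call began, along the tool's axes at that moment; what a row does not reach only later rows make up. A row lasts 1/10 s, in which the tool goes at most 50 mm and 8.59 degrees, less where a joint would pass 70% of its speed; a pose out of reach is approached as far as the arm can. A call with a gripper value outside its range is refused whole. "hand" is the opening, from -1 (shut) to 1 (fully open), set as the call begins (left out, the last holds). The fingers move at their own pace and stop on an object; "force" is the grip in N (left out, the last holds). Time passes only in rows, so rows that repeat a pose let the fingers close. It gives the time, the measured TCP pose, the force and the opening at its end, in the units of the state.
- state(): the state, without advancing time (a new reading comes with each control period).
- imaging.capture(name): name is "scene" or "top" or "wrist"; returns a dict with "img" (420x560x3 uint8, blue, green, red), "camera_matrix" (3x3 intrinsics, pixels), "k1" (the pictures are not rectified: a ray, as slopes to the right and down, at radius r is drawn at 1 + k1 r^2 times it, then the intrinsics apply), "eye" and "rotation" of the camera in the world; the wrist camera has in their place "tool_from_camera" (4x4, takes a point from camera to tool coordinates, whose origin is the TCP and whose axes are the flange's). Camera axes: x right, y down, z forward; pixel columns grow to the right and rows downward; lengths in m; the calibration is good to about 2 mm. A picture is of the moment at which its call begins: read the wrist's pose just before it. There is no depth.
- ticket.hand_in(): hands the job in, once; it reports no verdict.
The state is a dict: "clock": time; "joint_pos": joint angles; "qvel": joint speeds; "joint_torque": joint torques, N m; "position": TCP position; "tool_rot": TCP orientation; "contact_force": force on the tool from outside, world axes, zero at the start; "moment": the same for the moment, N m; "opening": finger opening in m.
Only numpy, scipy, OpenCV 4.12 (cv2) and the standard library are available. Lean on these libraries where they do the work, as an engineer would, in place of code of your own. Each camera call takes 0.05 s, during which the arm holds its last target.

### The job

Two brass thumb nuts are lying about on the grease-up bench: sweep both of them across the wood with your fingertips, through the open mouth of the yellow-walled catch bay, until each lies wholly inside it. Slide them gently and flat on the bench: do not pinch, lift, tip or flick them. Leave everything else on the bench where it is, and take your fingers away at the end.

Things in the scene. Friction and masses are not known exactly. Their poses are not given: they have to be found in the camera images.
- nut1: loose brass thumb nut standing flat on the bench: a knurled disc 36 mm across and 12 mm high with a collar 22 mm across on top of it, 20 mm high in all; 100 g (may vary by a third); origin at the centre of its underside, z up. Slides on the bench when pushed at the disc's side. To be swept into the bay
- nut2: loose brass thumb nut standing flat on the bench: a knurled disc 36 mm across and 12 mm high with a collar 22 mm across on top of it, 20 mm high in all; 100 g (may vary by a third); origin at the centre of its underside, z up. Slides on the bench when pushed at the disc's side. To be swept into the bay (the same as the other nut)
- bay: catch bay fixed to the bench: a U of three yellow sheet walls, 25 mm high and 5 mm thick, round a blue-painted rectangle of bench, with no step at the mouth. Inside it is 130 mm wide (along its x) and 100 mm deep (along its y). Origin at the centre of that rectangle, at bench height. The open mouth is the side at its y = -50 mm, without a wall; things go in along its +y; the back wall's inner face is at y = +50 mm, the side walls' at x = -65 and +65 mm
- bearing: chrome ball bearing lying flat, a bright ring-like disc 62 mm across and 16 mm high, origin at the centre of its underside. A bystander
- key_bar: plain square steel key stock bar lying on the bench, 80 x 12 x 12 mm, long along its x, origin at the centre of its underside. A bystander
- screwdriver: screwdriver with a green handle, about 200 mm long, lying along its x with the handle to its -x, origin under its middle. A bystander
- grease_block: black cast grease fitting block, 60 x 90 x 35 mm (x, y, z) with three brass fittings on top to 53 mm height, origin at the centre of its underside. A bystander
- grease_tin: red closed grease tin, upright, 70 mm across and 60 mm high, origin at the centre of its underside. A bystander
- wrench: small steel wrench, about 170 mm long, lying along its x, origin under its middle. A bystander
There are look-alikes about, which are no part of the job. Leave any pink look-alike of the nut1 alone.

How it is judged:
At the end, for the whole second after the job is handed in: Both nuts lie flat and at rest on the bench, wholly inside the bay: each nut's centre is past the mouth by at least 15 mm (3 mm of its edge may still stick out of the mouth) and between the walls (x of nut1 in the frame of bay between -0.051 and 0.051 m and y of nut1 in the frame of bay between -0.035 and 0.036 m and height (world z) of each of nut1, nut2 below 0.004 m and angle between each of nut1, nut2's own z axis and vertical below 0.15 rad and linear speed of each of nut1, nut2 below 0.02 m/s and x of nut2 in the frame of bay between -0.051 and 0.051 m and y of nut2 in the frame of bay between -0.035 and 0.036 m); the robot touches nothing.
It fails at once if a nut is lifted off the bench (more than 8 mm) (height (world z) of any of nut1, nut2 above 0.008 m).
It fails at once if a nut is tipped up (more than 0.45 rad) (angle between any of nut1, nut2's own z axis and vertical above 0.45 rad).
It fails at once if a nut is flicked (faster than 0.6 m/s) (linear speed of any of nut1, nut2 above 0.6 m/s).
It fails at once if a nut is pinched or pressed hard by the fingers (over 15 N) (contact force between any of nut1, nut2 and the fingers above 15 N).
It fails at once if a bystander is shifted by more than 12 mm (distance of any of bearing, key_bar, screwdriver, grease_block, grease_tin, wrench from where it was at the start of the episode above 0.012 m).
It also fails if it takes over 72 s, if anything falls off the work surface, if the arm or the gripper's body presses on something with over 40 N, if the wrist force passes 120 N, or if a joint passes its speed limit or range.

## Working session

There is one attempt and no reset: what is moved stays moved. The work goes in short steps, Python scripts to look and compute and a tool call to move; the robot and the scene stay as the last step left them, time stands still between calls to the robot, and variables do not carry over. Pictures are saved under pics/ and viewed, and the job is handed in when it is done.

Besides the shell and the picture viewer there is one more tool, called after ">>>" as name(argument=value, ...), one argument or row to a line, values as JSON. arm_command: Moves the arm, as the interface text tells. Its arguments: {"type":"object","properties":{"steps":{"type":"array","items":{"type":"array","items":{"type":"number"}}},"hand":{"type":"number"},"force":{"type":"number"}},"required":["steps"]}

```bash
mkdir -p pics; ls
python3 - <<'E'
from bench import state, imaging, ticket, env
import cv2
s=state();print({k:s[k] for k in("clock","position","tool_rot","opening")},env.grasp_offset)
for n in("scene","top"):
    d=imaging.capture(n);cv2.imwrite(f"pics/{n}0.png",d["img"]);print(n,d["camera_matrix"],d["k1"],d["eye"],d["rotation"])
E
```

```text
pics
{'clock': 0.0, 'position': array([ 0.16225106, -0.60306981,  0.2138953 ]), 'tool_rot': array([-3.14025549e+00, -1.73867242e-05,  2.62792936e-01]), 'opening': 0.09215840248687605} 0.0187
scene [[440.85109641   0.         277.21190699]
 [  0.         440.85109641 212.22347418]
 [  0.           0.           1.        ]] -0.1242017202523424 [1.0657294  0.34065684 1.03726772] [-2.58150731  0.01142592  2.05147158]
top [[545.86333015   0.         279.47356266]
 [  0.         545.86333015 208.29000369]
 [  0.           0.           1.        ]] -0.129845818041905 [0.32902567 0.07176685 1.31066403] [-2.99825244e+00 -2.66524198e-03 -1.56801434e+00]
```

View pics/scene0.png

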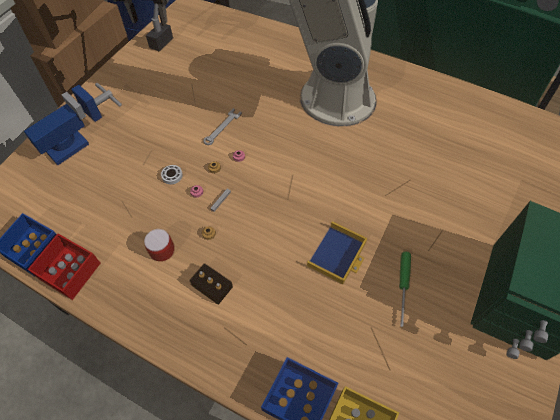

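View pics/top0.png

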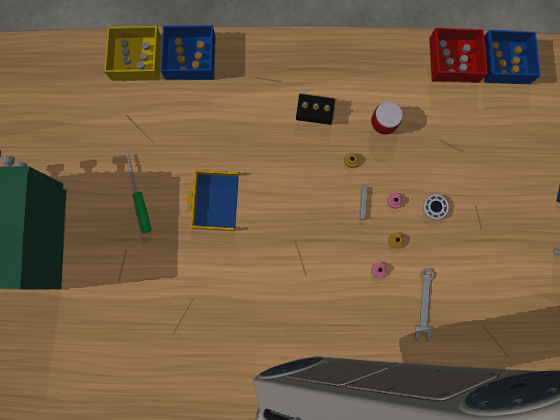

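The top view shows brass nuts at about (352,159) and (397,240), and pink look-alikes at (396,200) and (379,270). The bay is at about (215,200), with its mouth facing image right. I'll enlarge the crop to confirm this.

```bash
cat > h.py <<'E'
import numpy as np,cv2
from scipy.spatial.transform import Rotation as R
def ray(d,u,v):
    K=np.array(d["camera_matrix"]);k=d["k1"]
    p=cv2.undistortPoints(np.array([[[u,v]]],float),K,np.array([k,0,0,0.]))[0,0]
    Rm=np.array(d["rotation"]); Rm=R.from_euler("xyz",Rm).as_matrix() if Rm.size==3 else Rm
    return np.array(d["eye"]),Rm@np.array([p[0],p[1],1])
def onz(d,u,v,z):
    e,r=ray(d,u,v);return e+r*(z-e[2])/r[2]
def two(d1,p1,d2,p2):
    e1,r1=ray(d1,*p1);e2,r2=ray(d2,*p2)
    t=np.linalg.lstsq(np.c_[r1,-r2],e2-e1,rcond=None)[0]
    a=e1+r1*t[0];b=e2+r2*t[1];return (a+b)/2,np.linalg.norm(a-b)
E
python3 - <<'E'
import cv2
a=cv2.imread("pics/top0.png")
c=cv2.resize(a[140:300,320:480],None,fx=5,fy=5,interpolation=cv2.INTER_CUBIC)[:600];cv2.imwrite("pics/t1.png",c)
c=cv2.resize(a[160:240,170:260],None,fx=7,fy=7,interpolation=cv2.INTER_CUBIC);cv2.imwrite("pics/t2.png",c)
a=cv2.imread("pics/scene0.png")
c=cv2.resize(a[140:260,150:270],None,fx=5,fy=5,interpolation=cv2.INTER_CUBIC);cv2.imwrite("pics/s1.png",c)
c=cv2.resize(a[215:295,290:380],None,fx=7,fy=7,interpolation=cv2.INTER_CUBIC);cv2.imwrite("pics/s2.png",c)
E
```

```text
(no output)
```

View pics/t1.png

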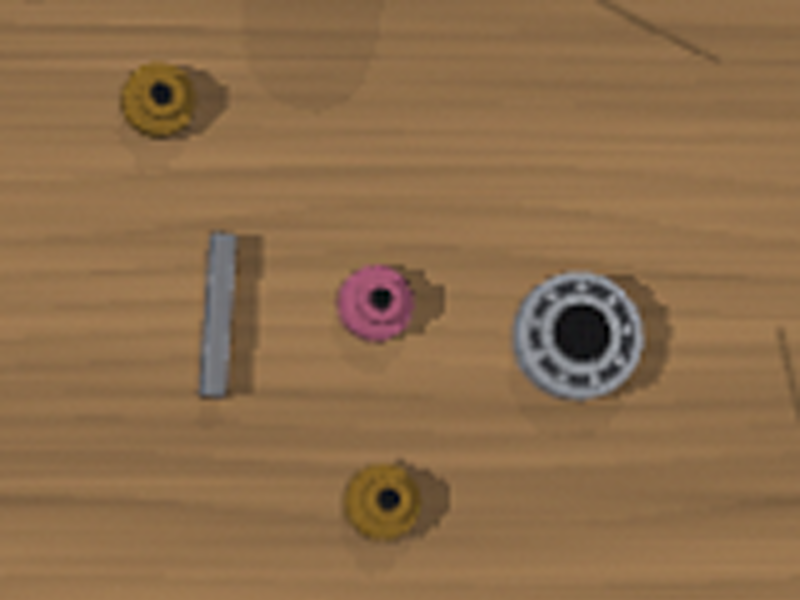

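View pics/t2.png

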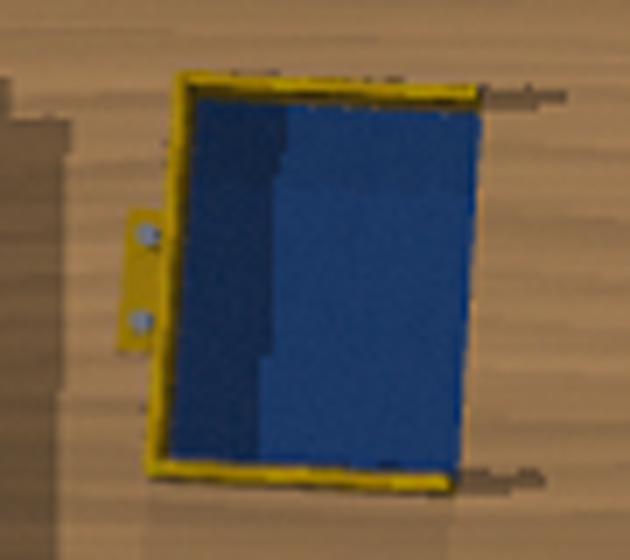

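View pics/s1.png

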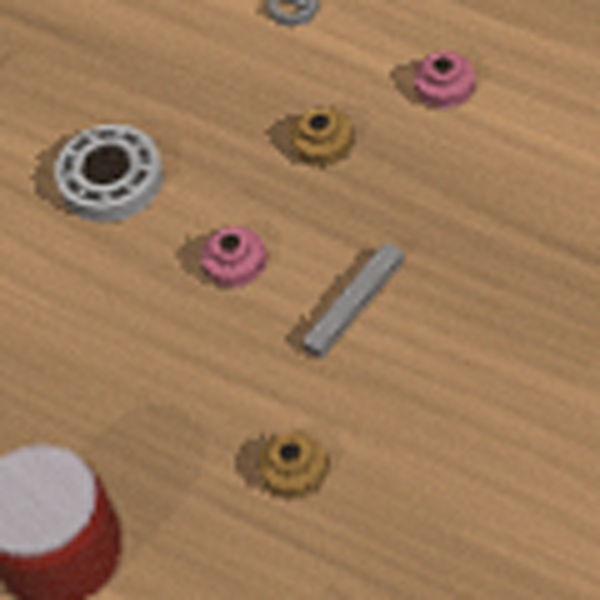

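View pics/s2.png

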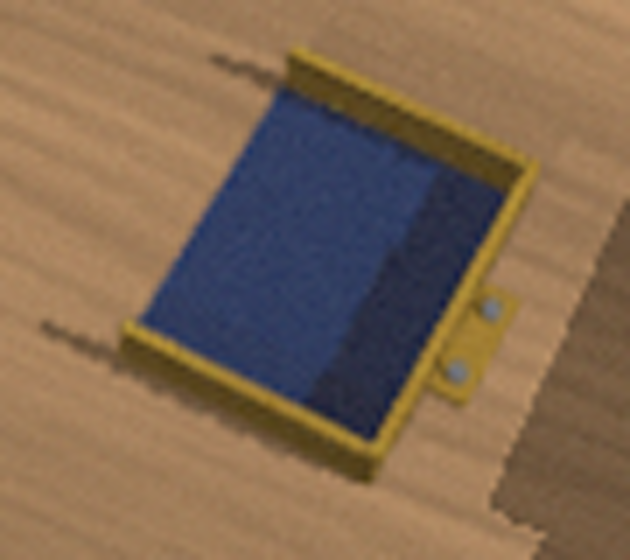

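The two brass nuts are confirmed, in the t1 crop at (160,98) and (383,500). The pink ones at (378,300) and top (379,270) stay alone. The steel key bar and one pink nut lie between the nuts. Next I'll triangulate.

```bash
cat > m.py <<'E'
from h import *
import pickle
from bench import imaging
import os
T=imaging.capture("top");S=imaging.capture("scene")
f=lambda o,s,p:(p[0]/s+o[0]-.5+.5/s,p[1]/s+o[1]-.5+.5/s)
t1=lambda *p:f((320,140),5,p); t2=lambda *p:f((170,160),7,p)
s1=lambda *p:f((150,140),5,p); s2=lambda *p:f((290,215),7,p)
np.set_printoptions(precision=4,suppress=True)
for n,a,b,z in [("nutA",t1(161,94),s1(290,452),.02),("nutB",t1(388,499),s1(319,122),.02),("pinkC",t1(380,298),s1(230,242),.02),("bearing",t1(582,333),s1(105,165),.016),
 ("key+",t1(223,233),None,.012),("key-",t1(213,397),None,.012),("key-mid",t1(218,315),None,.012),("pinkD",(380,269),(150+443/5,140+64/5),.02),
 ("grease",(315,105),None,.053),("bayBL+",t2(180,73),s2(372,455),.025),("bayB-",t2(150,472),s2(537,163),.025),("bayF+",t2(483,88),s2(128,328),.025),("bayF-",t2(455,485),s2(292,50),.025),
 ("floorF+",t2(482,110),s2(145,322),0),("floorF-",t2(460,466),s2(285,90),0),("wrenchhead",(427,272),None,.005),("tin",(387,115),None,.06)]:
    print(n,onz(T,*a,z)[:2],*( (onz(S,*b,z)[:2],*two(T,a,S,b)) if b else ()))
E
python3 m.py
```

```text
nutA [ 0.6384 -0.1066] [ 0.6399 -0.1042] [ 0.6388 -0.1063  0.0167] 0.001486388014622724
nutB [ 0.4412 -0.2123] [ 0.4426 -0.2093] [ 0.441 -0.212  0.017] 0.0021228537487061327
pinkC [ 0.5383 -0.211 ] [ 0.5392 -0.2086] [ 0.5383 -0.2107  0.0178] 0.0017310080323213893
bearing [ 0.5222 -0.3109] [ 0.5242 -0.3077] [ 0.5224 -0.3112  0.012 ] 0.0018609068675229509
key+ [ 0.5713 -0.1367]
key- [ 0.4911 -0.1302]
key-mid [ 0.531  -0.1334]
pinkD [ 0.3709 -0.1695] [ 0.3722 -0.1643] [ 0.3702 -0.1682  0.0163] 0.004140064851250838
grease [ 0.762  -0.0159]
bayBL+ [0.6073 0.2722] [0.609  0.2728] [0.6078 0.2726 0.0224] 2.895329315147075e-05
bayB- [0.469  0.2789] [0.472  0.2815] [0.4694 0.2804 0.0199] 0.001528820510808188
bayF+ [0.6021 0.1675] [0.6034 0.1742] [0.6022 0.1706 0.0202] 0.005870867124383921
bayF- [0.465  0.1751] [0.4688 0.1795] [0.4653 0.177  0.0182] 0.002929182760792739
floorF+ [0.5996 0.1696] [0.5868 0.1746] [0.5951 0.1727 0.0146] 0.008967689156327266
floorF- [0.4743 0.1755] [0.4719 0.1804] [0.4733 0.178  0.0008] 0.005456658188311064
wrenchhead [ 0.3638 -0.2865]
tin [ 0.7363 -0.1882]
```

Bay centre is about (0.537, 0.224) with yaw about −0.05. Nut A is at (0.639, −0.105) and nut B at (0.4415, −0.211). I'll push with a two-finger cradle (gap about 24 mm, jaw axis along bay x). First I go above the start point behind nut A, turning −72°.

>>> arm_command(
  steps=[
    [0.575, -0.315, 0.1, -72],
    [0.575, -0.315, 0.1, -72],
    [0.575, -0.315, 0.1, -72],
    [0.575, -0.315, 0.1, -72],
    [0.575, -0.315, 0.1, -72],
    [0.575, -0.315, 0.1, -72],
    [0.575, -0.315, 0.1, -72],
    [0.575, -0.315, 0.1, -72],
    [0.575, -0.315, 0.1, -72],
    [0.575, -0.315, 0.1, -72],
    [0.575, -0.315, 0.1, -72],
    [0.575, -0.315, 0.1, -72],
    [0.575, -0.315, 0.1, -72],
    [0.575, -0.315, 0.1, -72],
    [0.575, -0.315, 0.1, -72],
    [0.575, -0.315, 0.1, -72],
    [0.575, -0.315, 0.1, -72],
    [0.575, -0.315, 0.1, -72],
    [0.575, -0.315, 0.1, -72],
    [0.575, -0.315, 0.1, -72],
  ],
  hand=-0.48,
)

```text
clock: 2.2
position: [0.6355, -0.1506, 0.1149]
tool_rot: [3.141, 0.0, 1.519]
contact_force: [0.7, 0.7, -0.3]
opening: 0.0241
```

Run:
```python
from h import *
from bench import state, imaging
s=state();print(s["clock"],s["position"],s["tool_rot"],s["opening"])
d=imaging.capture("wrist");cv2.imwrite("pics/w1.png",d["img"]);print(d["tool_from_camera"],d["camera_matrix"],d["k1"])
M=np.array(d["tool_from_camera"]);Rt=R.from_euler("xyz",s["tool_rot"]).as_matrix()
Rw=Rt@M[:3,:3];e=Rt@M[:3,3]+s["position"]
# expected nut A pixel
for P in([.639,-.105,.02],[.4415,-.211,.02]):
    c=Rw.T@(np.array(P)-e);q=c[:2]/c[2];q=q*(1+d["k1"]*(q@q));print(np.array(d["camera_matrix"])[:2,:2]@q+np.array(d["camera_matrix"])[:2,2])
```

```text
2.2 [ 0.63551948 -0.1506421   0.11489988] [3.14126011e+00 6.08924777e-05 1.51851965e+00] 0.02408737788748958
[[-1.30198103e-03 -9.63434875e-01 -2.67939447e-01  7.38432928e-02]
 [ 9.99999136e-01 -1.20548775e-03 -5.24637067e-04  4.63799310e-04]
 [ 1.82455927e-04 -2.67939898e-01  9.63435612e-01 -1.69706129e-01]
 [ 0.00000000e+00  0.00000000e+00  0.00000000e+00  1.00000000e+00]] [[336.33743954   0.         275.91561727]
 [  0.         336.33743954 213.78476702]
 [  0.           0.           1.        ]] 0.02796776773968343
[276.78813692 157.54693051]
[ 54.3776613  293.09119735]
```

View pics/w1.png

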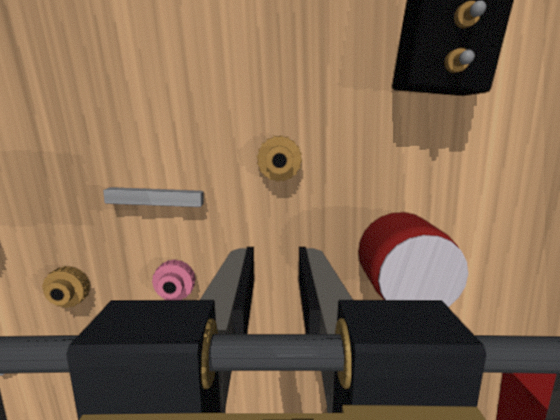

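Nut A is at (280,160), ahead of the finger gap, and 2 mm to the right of the prediction. I'll descend behind it.

>>> arm_command(
  steps=[
    [0, 0.003, 0.04, 0],
    [0, 0.003, 0.075, 0],
    [0, 0.003, 0.095, 0],
    [0, 0.003, 0.104, 0],
    [0, 0.003, 0.109, 0],
    [0, 0.003, 0.109, 0],
    [0, 0.003, 0.109, 0],
  ],
)

```text
clock: 2.95
position: [0.6397, -0.1504, 0.0068]
tool_rot: [3.14, 0.0, 1.519]
contact_force: [-0.4, 0.2, 0.1]
opening: 0.0239
```

Run:
```python
from bench import state, imaging
import cv2
s=state();print(s["clock"],s["position"],s["tool_rot"],s["contact_force"])
d=imaging.capture("wrist");cv2.imwrite("pics/w2.png",d["img"])
```

```text
2.95 [ 0.63966322 -0.15038108  0.00676916] [3.13984419e+00 2.85503336e-04 1.51932131e+00] [-0.42243631  0.15290951  0.07619836]
```

View pics/w2.png

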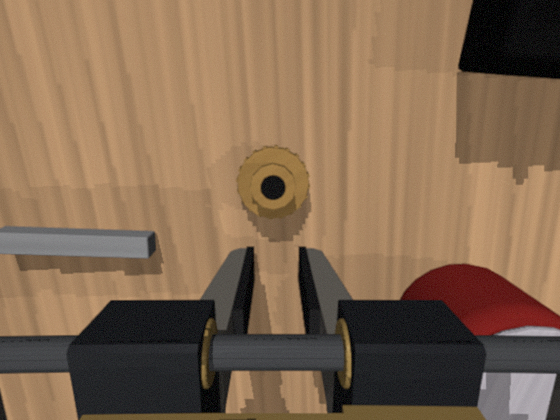

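Nut A is centred in front of the gap. I'll push slowly, with the first call covering contact and the start of the slant.

>>> arm_command(
  steps=[
    [0.005, 0, 0.001, 0],
    [0.01, 0, 0.001, 0],
    [0.015, 0, 0.001, 0],
    [0.02, 0, 0.001, 0],
    [0.025, 0, 0.001, 0],
    [0.03, 0, 0.001, 0],
    [0.035, 0, 0.001, 0],
    [0.04, 0, 0.001, 0],
    [0.046, 0, 0.001, 0],
    [0.053, 0, 0.001, 0],
    [0.06, -0.001, 0.001, 0],
    [0.068, -0.004, 0.001, 0],
    [0.076, -0.007, 0.001, 0],
    [0.084, -0.01, 0.001, 0],
    [0.092, -0.013, 0.001, 0],
    [0.1, -0.016, 0.001, 0],
    [0.108, -0.019, 0.001, 0],
    [0.116, -0.022, 0.001, 0],
    [0.124, -0.025, 0.001, 0],
    [0.132, -0.028, 0.001, 0],
  ],
)

```text
clock: 5.0
position: [0.6174, -0.0162, 0.0046]
tool_rot: [3.142, -0.0, 1.519]
contact_force: [0.7, -0.1, 0.9]
opening: 0.0235
```

Run:
```python
from bench import state, imaging
import cv2
s=state();print(s["clock"],s["position"],s["tool_rot"],s["contact_force"])
d=imaging.capture("wrist");cv2.imwrite("pics/w3.png",d["img"])
```

```text
5.0 [ 0.61737706 -0.01620508  0.00459948] [ 3.14158522e+00 -8.53047395e-06  1.51943232e+00] [ 0.68465494 -0.10040913  0.86082008]
```

View pics/w3.png

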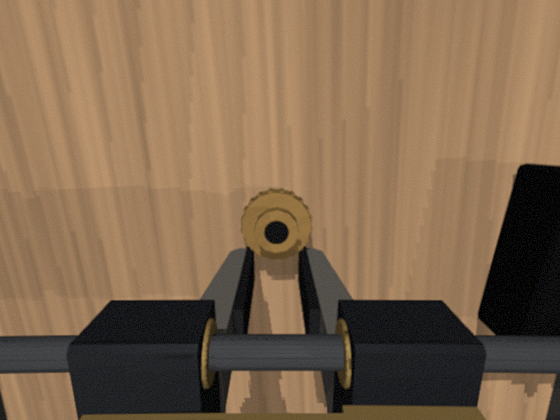

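The nut sits symmetrically in the cradle at (277,225). Continuing on the slant to line up with the bay, then straight in.

>>> arm_command(
  steps=[
    [0.008, -0.004, 0, 0],
    [0.017, -0.008, 0, 0],
    [0.026, -0.012, 0, 0],
    [0.035, -0.016, 0, 0],
    [0.044, -0.02, 0, 0],
    [0.053, -0.024, 0, 0],
    [0.062, -0.028, 0, 0],
    [0.071, -0.032, 0, 0],
    [0.08, -0.036, 0, 0],
    [0.089, -0.04, 0, 0],
    [0.098, -0.044, 0, 0],
    [0.107, -0.048, 0, 0],
    [0.116, -0.052, 0, 0],
    [0.125, -0.056, 0, 0],
    [0.134, -0.06, 0, 0],
    [0.143, -0.064, 0, 0],
    [0.151, -0.067, 0, 0],
    [0.158, -0.07, 0, 0],
    [0.163, -0.07, 0, 0],
    [0.165, -0.07, 0, 0],
  ],
)

```text
clock: 7.05
position: [0.5562, 0.152, 0.0046]
tool_rot: [3.142, -0.0, 1.52]
contact_force: [-0.6, 0.3, 0.3]
opening: 0.024
```

Run:
```python
from bench import state, imaging
import cv2
s=state();print(s["clock"],s["position"],s["tool_rot"],s["contact_force"])
d=imaging.capture("wrist");cv2.imwrite("pics/w4.png",d["img"])
```

```text
7.05 [0.55617662 0.15202713 0.00460485] [ 3.14155375e+00 -1.10813026e-05  1.51989084e+00] [-0.62896602  0.31389515  0.25907872]
```

View pics/w4.png

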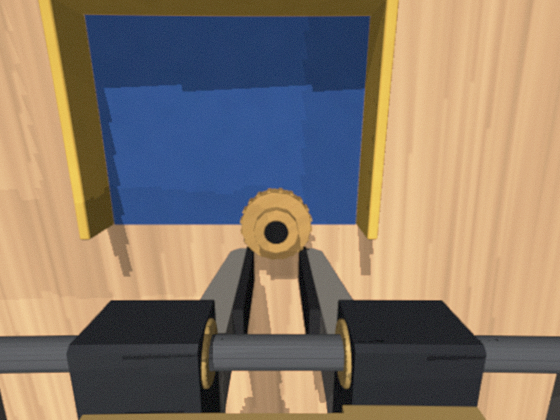

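The nut is just at the mouth, about 21 mm right of the bay centre as planned. The floor's mouth corners are at (117,224) and (357,224), with the nut at 276. I'll push 62 mm further in, then draw straight back.

>>> arm_command(
  steps=[
    [0.006, 0, 0, 0],
    [0.013, 0, 0, 0],
    [0.021, 0, 0, 0],
    [0.029, 0, 0, 0],
    [0.037, 0, 0, 0],
    [0.044, 0, 0, 0],
    [0.05, 0, 0, 0],
    [0.055, 0, 0, 0],
    [0.059, 0, 0, 0],
    [0.062, 0, 0, 0],
    [0.062, 0, 0, 0],
    [0.055, 0, 0, 0],
    [0.04, 0, 0, 0],
    [0.02, 0, 0, 0],
    [-0.005, 0, 0, 0],
    [-0.03, 0, -0.02, 0],
    [-0.03, 0, -0.06, 0],
    [-0.03, 0, -0.1, 0],
    [-0.03, 0, -0.11, 0],
    [-0.03, 0, -0.11, 0],
  ],
)

```text
clock: 9.1
position: [0.5556, 0.1207, 0.1163]
tool_rot: [3.138, -0.001, 1.519]
contact_force: [-0.4, 0.1, -0.3]
opening: 0.0239
```

Run:
```python
from h import *
from bench import state, imaging
s=state();print(s["clock"],s["position"],s["tool_rot"],s["contact_force"])
d=imaging.capture("wrist");cv2.imwrite("pics/w5.png",d["img"])
d=imaging.capture("top");cv2.imwrite("pics/top5.png",d["img"])
```

```text
9.1 [0.55564329 0.12073952 0.11626124] [ 3.13823676e+00 -8.24742958e-04  1.51858518e+00] [-0.37420054  0.08930105 -0.25964706]
```

View pics/w5.png

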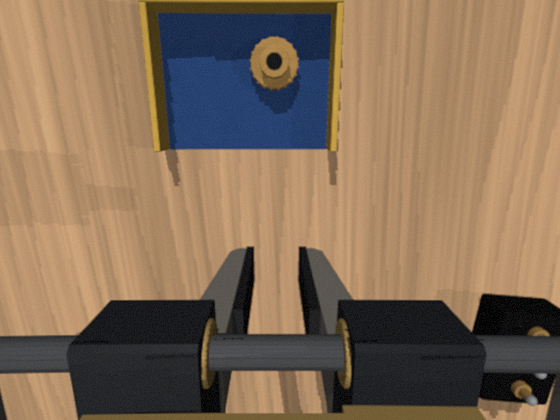

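View pics/top5.png

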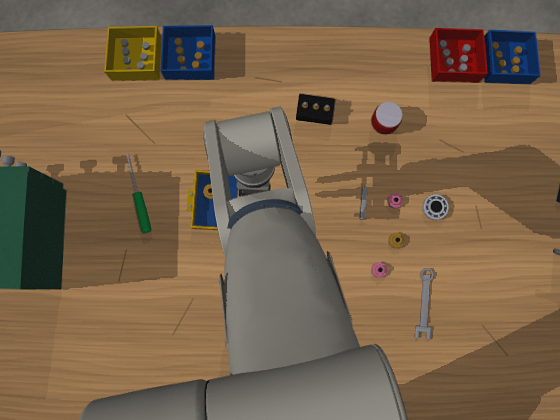

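Nut A is well inside the bay at (274,62). Now to nut B's approach point, at height.

>>> arm_command(
  steps=[
    [-0.05, -0.012, 0, 0],
    [-0.1, -0.025, 0, 0],
    [-0.15, -0.037, 0, 0],
    [-0.2, -0.05, 0, 0],
    [-0.25, -0.062, 0, 0],
    [-0.3, -0.075, 0, 0],
    [-0.35, -0.087, 0, 0],
    [-0.388, -0.096, 0, 0],
    [-0.388, -0.096, 0, 0],
    [-0.388, -0.096, 0, 0],
    [-0.388, -0.096, 0, 0],
    [-0.388, -0.096, 0, 0],
  ],
)

```text
clock: 10.4
position: [0.4388, -0.2595, 0.1139]
tool_rot: [-3.14, -0.001, 1.521]
contact_force: [0.0, 0.9, 0.5]
opening: 0.0237
```

Run:
```python
from h import *
from bench import state, imaging
s=state();print(s["clock"],s["position"],s["tool_rot"],s["contact_force"])
d=imaging.capture("wrist");cv2.imwrite("pics/w6.png",d["img"])
```

```text
10.4 [ 0.43884808 -0.25954148  0.11391314] [-3.14042269e+00 -8.11509927e-04  1.52128480e+00] [1.91511968e-04 8.96590451e-01 5.03503382e-01]
```

View pics/w6.png

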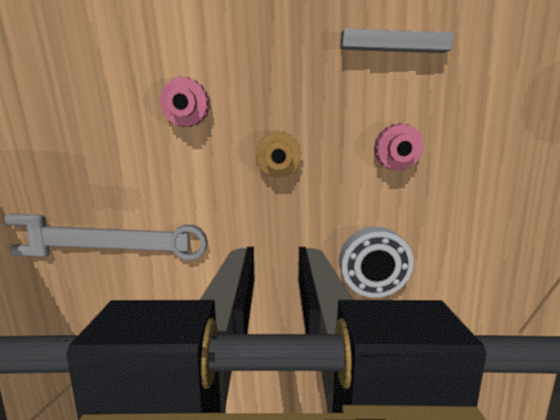

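The brass nut B is at (278,152), centred. The wrench ring and the bearing are both more than 50 mm from the centre line. Descending.

>>> arm_command(
  steps=[
    [0, 0.001, 0.04, 0],
    [0, 0.001, 0.075, 0],
    [0, 0.001, 0.095, 0],
    [0, 0.001, 0.104, 0],
    [0, 0.001, 0.11, 0],
    [0, 0.001, 0.11, 0],
    [0, 0.001, 0.11, 0],
    [0.005, 0.001, 0.11, 0],
    [0.01, 0.001, 0.11, 0],
    [0.015, 0.001, 0.11, 0],
    [0.02, 0.001, 0.11, 0],
    [0.025, 0.001, 0.11, 0],
    [0.03, 0.001, 0.11, 0],
    [0.035, 0.001, 0.11, 0],
    [0.04, 0.001, 0.11, 0],
    [0.046, 0.001, 0.11, 0],
    [0.053, 0.001, 0.11, 0],
  ],
)

```text
clock: 12.15
position: [0.4426, -0.2077, 0.0046]
tool_rot: [3.142, 0.0, 1.519]
contact_force: [0.0, 0.1, 1.2]
opening: 0.0238
```

Run:
```python
from h import *
from bench import state, imaging
s=state();print(s["clock"],s["position"],s["tool_rot"],s["contact_force"])
d=imaging.capture("wrist");cv2.imwrite("pics/w7.png",d["img"])
```

```text
12.15 [ 0.44259604 -0.20774715  0.0045902 ] [3.14151794e+00 3.72839510e-05 1.51922585e+00] [0.00651467 0.10774918 1.20827104]
```

View pics/w7.png

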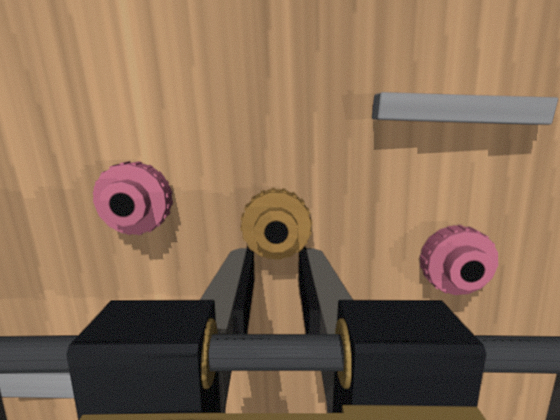

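Nut B is cradled at (277,224), with the pink nuts and key bar about 53 mm off to the sides. I'll go straight past the key bar, then slant gently.

>>> arm_command(
  steps=[
    [0.008, 0, 0, 0],
    [0.017, 0, 0, 0],
    [0.027, 0, 0, 0],
    [0.037, 0, 0, 0],
    [0.047, 0, 0, 0],
    [0.057, 0, 0, 0],
    [0.067, 0, 0, 0],
    [0.077, 0, 0, 0],
    [0.087, 0, 0, 0],
    [0.097, 0, 0, 0],
    [0.107, 0, 0, 0],
    [0.117, 0, 0, 0],
    [0.126, 0.001, 0, 0],
    [0.135, 0.003, 0, 0],
    [0.144, 0.005, 0, 0],
    [0.153, 0.008, 0, 0],
    [0.162, 0.011, 0, 0],
    [0.171, 0.014, 0, 0],
    [0.179, 0.017, 0, 0],
    [0.185, 0.019, 0, 0],
  ],
)

```text
clock: 14.2
position: [0.4714, -0.0236, 0.0046]
tool_rot: [3.141, -0.0, 1.52]
contact_force: [-1.0, -0.2, 0.0]
opening: 0.0238
```

>>> arm_command(
  steps=[
    [0.007, 0.002, 0, 0],
    [0.015, 0.004, 0, 0],
    [0.024, 0.007, 0, 0],
    [0.033, 0.01, 0, 0],
    [0.042, 0.013, 0, 0],
    [0.051, 0.016, 0, 0],
    [0.06, 0.019, 0, 0],
    [0.069, 0.022, 0, 0],
    [0.078, 0.025, 0, 0],
    [0.087, 0.028, 0, 0],
    [0.096, 0.03, 0, 0],
    [0.105, 0.031, 0, 0],
    [0.114, 0.031, 0, 0],
    [0.122, 0.031, 0, 0],
    [0.129, 0.031, 0, 0],
    [0.135, 0.031, 0, 0],
    [0.14, 0.031, 0, 0],
  ],
)

```text
clock: 15.9
position: [0.5091, 0.1144, 0.0046]
tool_rot: [-3.142, 0.0, 1.52]
contact_force: [-0.3, -0.8, 0.2]
opening: 0.0241
```

Run:
```python
from h import *
from bench import state, imaging
s=state();print(s["clock"],s["position"],s["tool_rot"],s["contact_force"])
d=imaging.capture("wrist");cv2.imwrite("pics/w8.png",d["img"])
```

```text
15.9 [0.50911411 0.11436991 0.00459766] [-3.14154723e+00  1.43015249e-05  1.51957522e+00] [-0.26377116 -0.79473037  0.17314475]
```

View pics/w8.png

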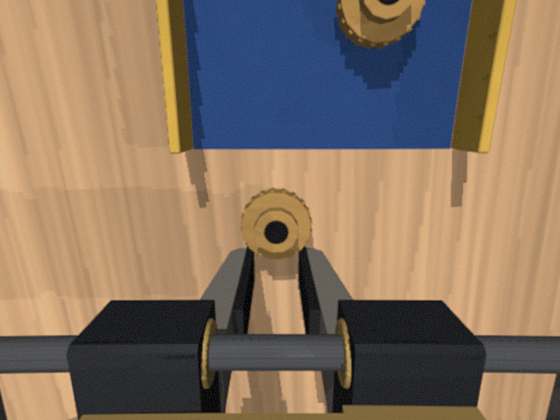

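Nut B is 24 mm left of the bay centre and about 37 mm before the mouth, with a clear way past nut A. I'll push 78 mm, then withdraw and rise.

>>> arm_command(
  steps=[
    [0.007, 0.001, 0, 0],
    [0.015, 0.001, 0, 0],
    [0.023, 0.001, 0, 0],
    [0.031, 0.001, 0, 0],
    [0.039, 0.001, 0, 0],
    [0.047, 0.001, 0, 0],
    [0.055, 0.001, 0, 0],
    [0.062, 0.001, 0, 0],
    [0.068, 0.001, 0, 0],
    [0.073, 0.001, 0, 0],
    [0.076, 0.001, 0, 0],
    [0.078, 0.001, 0, 0],
    [0.078, 0.001, 0, 0],
    [0.07, 0.001, 0, 0],
    [0.05, 0.001, 0, 0],
    [0.025, 0.001, 0, 0],
    [0.0, 0.001, -0.01, 0],
    [-0.03, 0.001, -0.05, 0],
    [-0.03, 0.001, -0.1, 0],
    [-0.03, 0.001, -0.12, 0],
  ],
)

```text
clock: 17.95
position: [0.5102, 0.0825, 0.1284]
tool_rot: [3.137, -0.001, 1.517]
contact_force: [-0.6, 0.3, -0.2]
opening: 0.0241
```

Run:
```python
from h import *
from bench import state, imaging
s=state();print(s["clock"],s["position"],s["tool_rot"],s["contact_force"])
d=imaging.capture("wrist");cv2.imwrite("pics/w9.png",d["img"])
d=imaging.capture("scene");cv2.imwrite("pics/s9.png",d["img"])
```

```text
17.95 [0.51016466 0.0824876  0.12836397] [ 3.13728711e+00 -8.61718219e-04  1.51729443e+00] [-0.57088149  0.25614608 -0.20220292]
```

View pics/w9.png

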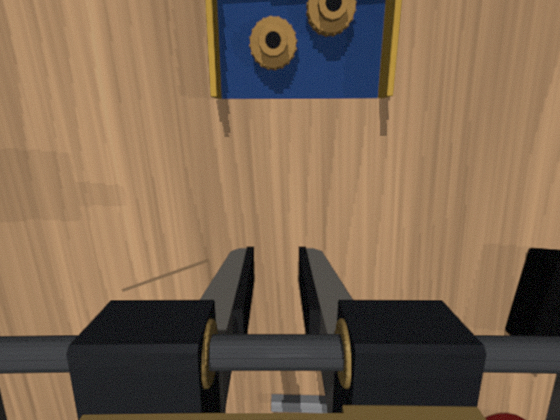

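View pics/s9.png

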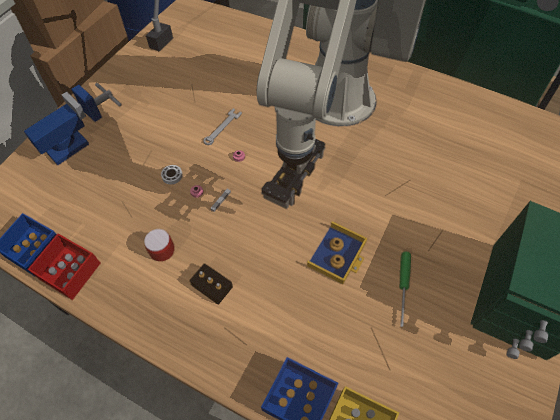

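Both nuts are in the bay and the bystanders look unmoved. I'll check the margins in an enlarged scene crop.

```bash
python3 -c "
import cv2
a=cv2.imread('pics/s9.png');cv2.imwrite('pics/s9c.png',cv2.resize(a[215:295,290:380],None,fx=7,fy=7,interpolation=cv2.INTER_CUBIC))"
```

```text
(no output)
```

View pics/s9c.png

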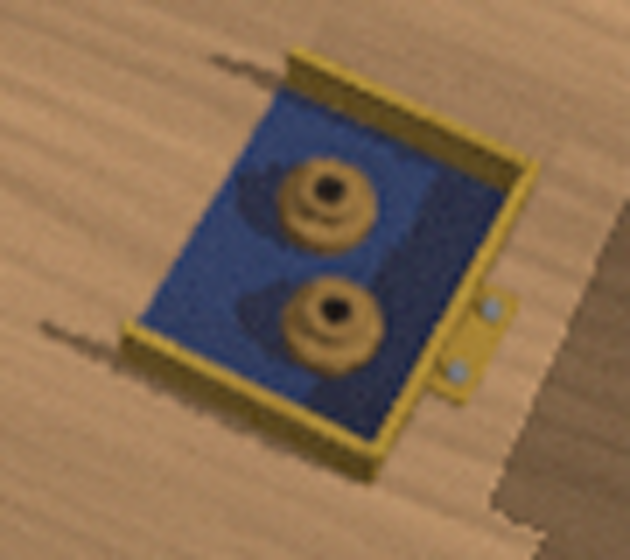

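Run:
```python
from h import *
from bench import imaging,state,ticket
S=imaging.capture("scene")
for p in((329,188),(336,309)):
    w=onz(S,p[0]/7+290-.43,p[1]/7+215-.43,.02)[:2]-[.538,.2265]
    print(w, "bay x,y:",w@[.9987,-.05],w@[.05,.9987])
print(state()["contact_force"])
ticket.hand_in()
```

```text
[-0.0233992  -0.01109803] bay x,y: -0.022813876219502063 -0.012253558459866318
[0.02153278 0.01131771] bay x,y: 0.020938900243672086 0.01237963824511573
[-0.52829498 -0.2468501  -0.16928082]
the job is handed in; nothing more can be done
```

Both brass nuts are in the catch bay, the fingers are withdrawn, and the job is handed in. I swept them one after the other, cradled between the two fingertips (24 mm apart) at about 0.1 m/s. The clock read about 18 s of the 72 s allowed.

The last checks on the scene picture put the nuts, in bay coordinates, at:

| Nut | x (mm) | y (mm) |
|---|---|---|
| First nut swept | +21 | +12 |
| Second nut swept | −23 | −12 |

- **Margins:** both lie well within the limits of ±51 mm in x and −35 to +36 mm in y.
- **Fingers:** they were about 128 mm above the bench, touching nothing. The force reading was noise level, about 0.6 N.
- **Bystanders:** they and the pink look-alikes looked unmoved by eye; I did not measure them again.
- **Disagreement:** the top and scene cameras differed by 2–3 mm for the nuts and up to 7 mm at the bay's mouth wall ends. One reading of a mouth floor corner, 13 mm apart, I ignored. Triangulated heights came out 2–7 mm below the heights in the text.

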